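Unlock the folding lid stay and shut the sample case

ROBOT

A 6-joint arm with a two-finger parallel gripper is mounted at the origin on a cart in front of the work surface, level with it; the furniture and walls round the work are solid. World frame = base frame: x ahead of the robot, y to its left, z up, the work surface at z = 0. Lengths are in m, angles in rad, forces in N, time in s.
With the tool pointing down it reaches from about 0.35 to 0.85 m from the base axis. Payload 8.1 kg.
Tool frame: the origin (TCP) lies between the finger pads; the fingertips stand 11 mm ahead of it and the grasp point (between the pads) lies 8 mm behind it; y points along the fingers, x is the direction in which the jaws open and shut, and the axes are right-handed (so a half turn about y gives the same grasp; the last joint's range is limited). The gripper opens to 93 mm and grips with 3 to 60 N. Pads are 15 mm wide; open, the fingers measure 128 mm over their backs; the gripper's body (75 mm by 188 mm) begins 65 mm behind the grasp point.
Start: joints at [-1.195, 0.13, 1.488, -0, 1.523, -0.085], TCP at [0.267, -0.537, 0.23] pointing down, gripper open.
Joint ranges: [-2.96, 2.96], [-0.89, 2.26], [0.02, 2.5], [-1.34, 4.48], [0, 2.73], [-2.66, 2.66]. Speed limits (rad/s): [2.39, 2.39, 2.79, 3.14, 3.14, 3.14].

INTERFACE

Orientations are given as a rotation vector (axis times angle).
In Python, from plant import readout, optics, robot gives the robot as it stands.
- The arm moves only by the shell command python3 -m creep 'ROWS' [FORCE]. ROWS is JSON, a list that holds one entry, the list of rows, each a list of 7 numbers: the closure, from 0 (fully open) to 1 (shut), then the shift along the tool's x, y, z in cm, then the turn, a rotation vector about the tool's x, y, z in degrees. In form: [[[grip, x, y, z, wx, wy, wz], ...]]. A call has exactly 8 rows; each row shifts and turns the pose as measured when the row begins, along the tool's axes as they then stand; what a row does not reach is not made up. A row lasts 1/10 s, in which the tool goes at most 50 mm and 8.59 degrees, less where a joint would pass 70% of its speed; a pose out of reach is approached as far as the arm can. A call is refused whole if a number of a shift passes 5 or a number of a turn 8.59, either way. A call with a gripper value outside its range is refused whole. The fingers move at their own pace and stop on an object; FORCE is the grip in N (left out, the last holds). Time passes only in rows, so rows that do not move let the fingers close, or fill a call up. It gives the time, the measured TCP pose, the force and the opening at its end, in the units of the state.
- readout.read_state(): the state, without advancing time (a new reading comes with each control period).
- optics.read_camera(name): name is "scene" or "top" or "wrist"; returns a dict with "frame" (420x560x3 uint8, red, green, blue), "depth" (420x560 float32, m along the optical axis (not along the pixel's ray), 0 where there is no reading), "intrinsics" (3x3 intrinsics, pixels), "dist_coeffs" ([k1, k2, p1, p2, k3] as OpenCV has them; the pictures are not rectified), "R" (3x3) and "t" (3): a world point X has camera coordinates R X + t. Camera axes: x right, y down, z forward; pixel columns grow to the right and rows downward; lengths in m; the calibration is good to about 2 mm. A picture is of the moment at which its call begins.
- robot.close_job(): hands the job in, once; it reports no verdict.
The state is a dict: "t": time; "q": joint angles; "dq": joint speeds; "joint_torque": joint torques, N m; "tool_pos": TCP position; "orientation": TCP orientation; "force": force on the tool from outside, world axes, zero at the start; "wrist_torque": the same for the moment, N m; "opening": finger opening in m.
Only numpy, scipy, OpenCV 4.12 (cv2) and the standard library are available. Lean on these libraries where they do the work, as an engineer would, in place of code of your own. Each camera call takes 0.05 s, during which the arm holds its last target. There are 200 camera calls.

TASK

Close the open sample case: raise the red grip on its folding lid stay until the knee has gone past centre and the stay unlocks, then lower the lid under control, without letting it slam. When it is down, press it onto its gasket at the black spot near the front edge with about 10 newtons for a good second, never forcing the lid with more than 20 newtons, then let go and leave it shut. Do not disturb the vials inside or the things around the case.

Things in the scene. Friction and masses are not known exactly. Their poses are not given: they have to be found in the camera images.
- case: Grey plastic sample case fixed to the bench, 220 deep (x) x 210 wide (y), gasket rim at z = 100 mm. Origin: centre of the underside; z up; at yaw 0 x points away from the robot (its front faces -x). The lid hinge runs along y at x = 110, z = 100 mm. The stay is outside the right (-y) wall.
- lid: Blue flat lid, 220 x 210 x 9 mm, 0.2 to 0.42 kg. Origin on the hinge in mid width; the panel runs to its own x = -220 mm; own z is its upper face's normal, underside at z = 0. Starts open 95 degrees, own z pointing away from the robot; shut, own z is near vertical. It cannot be shut while the stay is locked.
- hinge_mid (a point): Middle of the lid's hinge axis. The hinge is stiff (0.65 N m of friction, more than the lid's weight): an unlocked lid stays where it is left and must be moved down all the way. 
- lid_edge (a point): Middle of the lid's front edge, on its upper face, 220 mm from the hinge; 109 mm above the bench when the lid is level. The thick rubber gasket is worn by an unknown amount: it stops the lid anywhere from 3 mm above level to 8 mm below level at this edge (the lid counts as shut there), and yields only about 0.1 mm per newton, so only the force tells how hard the lid is pressed.
- knee (a joint): Knee of the folding stay (two steel links), rad: 0 locked on its stop, 6 mm below the line of the outer pivots; 0.12 straight (dead centre); grows as it folds, about 2.9 with the lid shut. A spring presses it to 0 (3 to 7 N at the grip): let go before about 0.8 it may snap back to locked, beyond that it stays.
- knee_grip (a point): Centre of the red spool on the knee pin: 16 mm diameter, 30 mm between its 22 mm flanges, axis along the case's y, turning freely, standing out from the case's right side (y = -160 mm, 55 mm clear of the lid). Fingers fit from above, one before and one behind it. Taking it up and round stay_pivot unlocks the stay and then draws the lid down, with 8 N or less.
- stay_pivot (a point): On the axis of the stay's lower pivot (case x = -60, z = 80 mm), in knee_grip's plane (y = -160). knee_grip moves on an 80 mm circle about it in the case's x-z plane: from 34 degrees above the rear horizontal (locked) up, over the top and forward by at most 2.1 rad, where it goes stiff with the lid still 0.1 rad open; the last part must be pushed on the lid.
- press_spot (a point): Centre of the top of a black rubber disc, 28 mm across, on the lid's upper face, 195 mm from the hinge in mid width, 13 mm above the underside. With the lid shut it is at about z = 113, x = -85 mm of the case.
- vial_1: White plastic vial with black cap, 36 mm wide, 78 tall, loose, standing inside the case; origin at its underside. Leave alone.
- vial_5: Brown vial with black cap, 33 mm wide, 58 tall, loose, standing inside the case; origin at its underside. Leave alone.
- vial_6: White vial with white cap, 35 mm wide, 66 tall, loose, standing inside the case; origin at its underside. Leave alone.
- wash_bottle: Grey wash bottle with red nozzle cap, 75 mm wide, 172 tall, loose on the bench; origin at its underside. Leave alone.
- amber_bottle: Brown bottle with black cap, 70 mm wide, 165 tall, loose on the bench; origin at its underside. Leave alone.
- beaker: Glass beaker, 70 mm wide, 82 tall, loose on the bench; origin at its underside. Leave alone.
- weighing_bottle: Small lidded glass weighing bottle, 36 mm wide, 60 tall, loose on the bench; origin at its underside. Leave alone.

How it is judged:
On the way, in this order (a step that is already met when the one before it is completed fails the run):
1. the stay's knee is raised well past centre (knee over 0.5 rad) (value of joint knee above 0.5 rad), for 0.2 s.
2. with the lid down (its front edge within 4 mm of level, or lower) the fingers press it with 7 to 14 N for half a second (z of lid_edge in the frame of case below 0.113 m and contact force between the fingers and lid between 7 and 14 N), for 0.5 s.
At the end, for the whole second after the job is handed in: the lid lies shut (front edge no more than 4 mm above level, that is under z = 113 mm of the case) and at rest, the stay folded (knee over 2.6 rad) (z of lid_edge in the frame of case below 0.113 m and value of joint knee above 2.6 rad and angular speed of lid below 0.05 rad/s); the robot touches nothing.
It fails at once if the lid is forced: more than 22 N between the robot and the lid (contact force between any of the fingers, the arm and lid above 22 N).
It fails at once if the lid swings or slams faster than 2 rad/s (angular speed of lid above 2 rad/s).
It fails at once if a vial in the case is knocked over or shifted more than 30 mm (distance of any of vial_1, vial_5, vial_6 from where it was at the start of the episode above 0.03 m or angle between any of vial_1, vial_5, vial_6's own z axis and vertical above 0.5 rad).
It fails at once if a bystander is moved more than 30 mm (distance of any of wash_bottle, amber_bottle, beaker, weighing_bottle from where it was at the start of the episode above 0.03 m).
It also fails if it takes over 58 s, if anything falls off the work surface, if the arm or the gripper's body presses on something with over 40 N, if the wrist force passes 120 N, or if a joint passes its speed limit or range.

## Working session

There is one attempt and no reset: what is moved stays moved. The work goes in short steps, Python scripts to look and compute and a shell command to move; the robot and the scene stay as the last step left them, time stands still between calls to the robot, and variables do not carry over. Pictures are saved under pics/ and viewed, about 8 in all and at most 12, crops included, and the job is handed in when it is done.

```bash
ls; mkdir -p pics; cat > h.py <<'E'
import numpy as np, cv2
from plant import readout, optics, robot
from scipy.spatial.transform import Rotation as Ro
def snap(n,name):
    c=optics.read_camera(n); np.savez(f'pics/{name}.npz',**c)
    cv2.imwrite(f'pics/{name}.png',c['frame'][:,:,::-1]); return c
def load(name): return dict(np.load(f'pics/{name}.npz'))
def world(c,u,v,d=None):
    d=c['depth'][int(v),int(u)] if d is None else d
    p=cv2.undistortPoints(np.array([[[u,v]]],float),c['intrinsics'],c['dist_coeffs'])[0,0]
    return c['R'].T@(np.array([p[0]*d,p[1]*d,d])-c['t'])
def st():
    s=readout.read_state(); print('t',round(s['t'],2),'p',np.round(s['tool_pos'],4),'o',np.round(s['orientation'],3),'F',np.round(s['force'],2),'op',round(s['opening'],4)); return s
def cloud(c):
    h,w=c['depth'].shape; v,u=np.mgrid[:h,:w]
    p=cv2.undistortPoints(np.stack([u,v],-1).reshape(-1,1,2).astype(float),c['intrinsics'],c['dist_coeffs']).reshape(h,w,2)
    d=c['depth'][...,None]; P=np.concatenate([p*d,d],-1)
    return (P-c['t'])@c['R']
E
python3 - <<'E'
from h import *
a=snap('scene','s0');b=snap('top','t0')
s=st();print(s.keys(), Ro.from_rotvec(s['orientation']).as_matrix().round(2))
cv2.imwrite('pics/both.png',cv2.resize(np.hstack([a['frame'],b['frame']])[:,:,::-1],(800,300)))
for c in(a,b): print(-c['R'].T@c['t'])
E
```

```text
pics
t 0.1 p [ 0.2666 -0.5369  0.2287] o [-1.392  0.864 -0.862] F [-0.12 -0.43  0.62] op 0.0926
dict_keys(['t', 'q', 'dq', 'joint_torque', 'tool_pos', 'orientation', 'force', 'wrist_torque', 'opening']) [[ 0.44 -0.    0.9 ]
 [-0.9   0.    0.44]
 [-0.   -1.    0.  ]]
[-0.48312335 -0.73583808  1.16805227]
[-0.4501903   0.39665983  2.00856015]
```

View pictures.

View pics/s0.png

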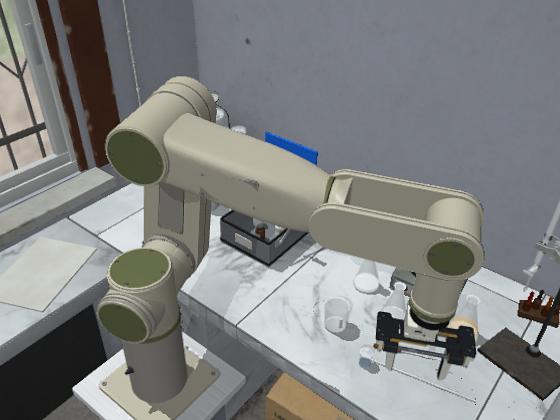

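View pics/t0.png

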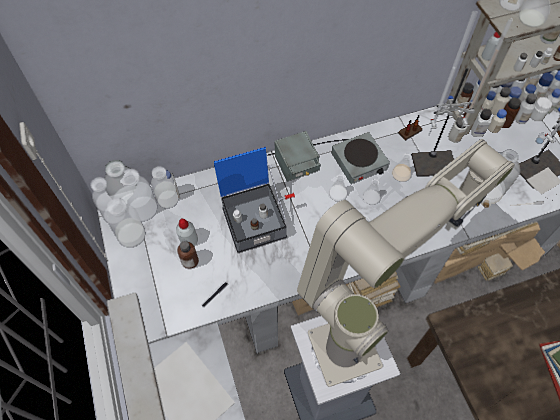

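```bash
python3 - <<'E'
from h import *
c=load('t0');P=cloud(c);f=c['frame'].astype(int)
m=(f[...,0]>150)&(f[...,1]<70)&(f[...,2]<70)
vv,uu=np.where(m); k=(uu>270)&(uu<310)&(vv>180)&(vv<210)
for u,v in zip(uu[k],vv[k]): print(u,v,P[v,u].round(3))
b=(f[...,2]>150)&(f[...,0]<60); b[:, :200]=0;b[:,290:]=0; Q=P[b]; print(len(Q)); 
Q=Q[Q[:,2]>.1]
print(Q.min(0),Q.max(0)); ctr=np.median(Q,0);u,s,vt=np.linalg.svd(Q-Q.mean(0),full_matrices=False);print(Q.mean(0),vt,s)
# case rim
cr=P[170:260,210:300].reshape(-1,3); r=cr[(abs(cr[:,2]-.1)<.012)]
print(len(r)); rect=cv2.minAreaRect(r[:,:2].astype(np.float32)); print(rect,cv2.boxPoints(rect))
im=cv2.resize(c['frame'][130:270,170:380,::-1],None,fx=3.8,fy=3.8,interpolation=cv2.INTER_CUBIC)
cv2.imwrite('pics/crop0.png',im)
E
```

```text
293 193 [ 0.631 -0.017  0.126]
290 194 [ 0.632 -0.004  0.123]
291 194 [ 0.632 -0.009  0.121]
292 194 [ 0.625 -0.01   0.131]
293 194 [ 0.631 -0.017  0.119]
285 195 [0.629 0.019 0.132]
287 195 [0.626 0.011 0.132]
288 195 [0.627 0.006 0.128]
289 195 [0.629 0.001 0.124]
290 195 [ 0.622 -0.     0.133]
291 195 [ 0.62  -0.004  0.134]
292 195 [ 0.626 -0.011  0.122]
293 195 [ 0.619 -0.012  0.131]
285 196 [0.628 0.019 0.126]
286 196 [0.63  0.014 0.12 ]
287 196 [0.618 0.014 0.139]
288 196 [0.622 0.008 0.13 ]
289 196 [0.615 0.006 0.14 ]
290 196 [ 0.626 -0.002  0.118]
291 196 [ 0.62  -0.004  0.127]
292 196 [ 0.623 -0.01   0.119]
293 196 [ 0.618 -0.012  0.125]
287 197 [0.621 0.013 0.127]
288 197 [0.621 0.008 0.123]
100
[0.72275688 0.0580458  0.10450439] [0.75534535 0.26609153 0.3312894 ]
[0.7472644  0.16584793 0.3088758 ] [[-0.01258939  0.99944745 -0.03076197]
 [-0.11119175 -0.03197289 -0.99328452]
 [-0.99371923 -0.00908437  0.11153283]] [0.64734428 0.38215423 0.03888288]
550
((0.6306251883506775, 0.09125985950231552), (0.2627614438533783, 0.353139728307724), 1.0712298154830933) [[ 0.4959664   0.26534265]
 [ 0.5025685  -0.08773536]
 [ 0.76528394 -0.08282293]
 [ 0.7586819   0.2702551 ]]
```

View pics/crop0.png

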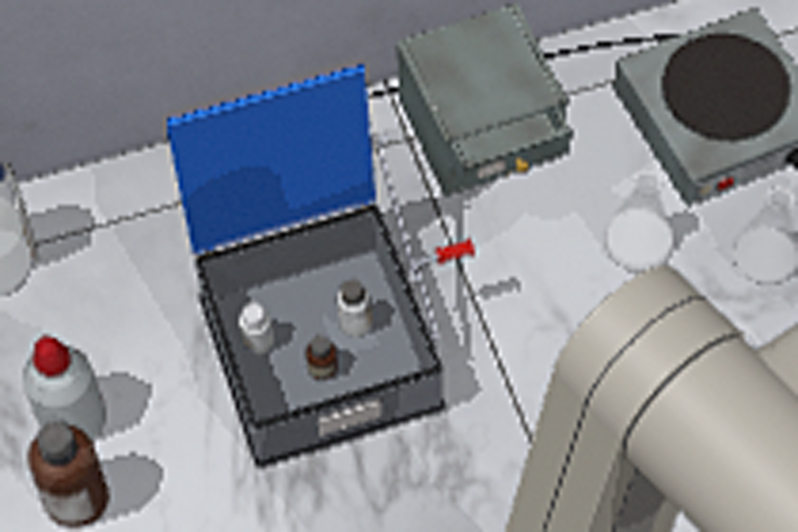

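```bash
python3 - <<'E'
from h import *
c=load('t0');P=cloud(c)
for n,(x0,x1,y0,y1) in dict(gbox=(390,580,0,200)).items():
    Q=P[130+int(y0/3.8):130+int(y1/3.8),170+int(x0/3.8):170+int(x1/3.8)].reshape(-1,3);Q=Q[(Q[:,2]>.05)&(Q[:,2]<.4)]
    print(n,np.percentile(Q,[1,5,50,95,99],axis=0).round(3))
# grid of max height
g=P.reshape(-1,3)
for X in np.arange(.3,1,.1): print(X.round(1),[float(np.round(np.max(g[(abs(g[:,0]-X-.05)<.05)&(abs(g[:,1]-Y-.05)<.05)][:,2],initial=0),2)) for Y in np.arange(-.6,.5,.1)])
for n,u,v in [('spoolL',438,255),('spoolR',473,246),('rimBL',199,256),('rimBR',376,208),('rimFR',438,370),('rimFL',256,427)]:
    uu,vv=170+u/3.8-.37,130+v/3.8-.37
    # ray intersect plane
    z=.125 if 'sp' in n else .1
    a=world(c,uu,vv,1);o=-c['R'].T@c['t'];d=a-o; print(n,(o+d*(z-o[2])/d[2]).round(4))
E
```

```text
gbox [[ 0.727 -0.225  0.055]
 [ 0.735 -0.178  0.062]
 [ 0.83  -0.101  0.112]
 [ 0.952 -0.034  0.126]
 [ 0.957 -0.03   0.135]]
0.3 [0.65, 0.65, 0.0, 0.0, 0.01, 0.0, 0.02, 0.02, 0.03, 0.03, 0.02]
0.4 [0.0, 0.01, 0.01, 0.09, 0.0, 0.02, 0.09, 0.09, 0.11, 0.02, 0.14]
0.5 [0.03, 0.02, 0.14, 0.05, 0.02, 0.02, 0.11, 0.11, 0.11, 0.02, 0.18]
0.6 [0.14, 0.09, 0.1, 0.14, 0.07, 0.13, 0.19, 0.1, 0.11, 0.02, 0.18]
0.7 [0.02, 0.1, 0.1, 0.09, 0.13, 0.13, 0.32, 0.33, 0.33, 0.02, 0.16]
0.8 [0.02, 0.09, 0.1, 0.08, 0.13, 0.13, 0.01, 0.0, 0.02, 0.02, 0.23]
0.9 [0.71, 0.74, 0.77, 0.79, 0.82, 0.84, 0.87, 0.89, 0.92, 0.95, 0.98]
spoolL [0.6254 0.0201 0.125 ]
spoolR [ 0.6239 -0.0191  0.125 ]
rimBL [0.7225 0.2612 0.1   ]
rimBR [0.719  0.0601 0.1   ]
rimFR [0.5063 0.0611 0.1   ]
rimFL [0.504  0.2609 0.1   ]
```

```bash
python3 -m creep '[[[0,-2.05,-1.2,3.46,0,-4,0],[0,-1.8,-1.2,3.6,0,-4,0],[0,-1.55,-1.2,3.7,0,-4,0],[0,-1.3,-1,3.8,0,-4,0],[0,-1,-1,3.9,0,-4,0],[0,-0.75,-1,3.95,0,-4,0],[0,-0.5,-0.5,4,0,-4,0],[0,-0.2,0,4,0,-4,0]]]'
```

```text
t: 0.9
tool_pos: [0.4408, -0.2583, 0.2977]
orientation: [-1.522, 0.429, -0.417]
force: [0.8, -1.0, 0.6]
opening: 0.0929
```

```bash
python3 -m creep '[[[0,0.2,0,3.95,0,-4,0],[0,0.5,0,3.9,0,-4,0],[0,0.75,0,3.9,0,-4,0],[0,1,0,3.8,0,-4,0],[0,1.3,0,3.7,0,-4,0],[0,1.55,0,3.65,0,-4,0],[0,1.8,0,3.5,0,-4,0],[0,2,0,3.4,0,-4,0]]]'
python3 - <<'E'
from h import *
s=st();R=Ro.from_rotvec(s['orientation']).as_matrix();print(R.round(3),np.degrees(np.arctan2(R[1,0],R[0,0])))
c=snap('wrist','w0');snap('top','t1');print(-c['R'].T@c['t'])
E
```

```text
t: 1.7
tool_pos: [0.6182, 0.0185, 0.2964]
orientation: [-1.561, -0.027, 0.04]
force: [0.0, 0.0, 0.3]
opening: 0.0929
t 1.7 p [0.6182 0.0185 0.2964] o [-1.561 -0.027  0.04 ] F [0.05 0.04 0.26] op 0.0929
[[ 0.999 -0.009 -0.043]
 [ 0.043  0.009  0.999]
 [-0.008 -1.     0.01 ]] 2.459339466792411
[0.61531381 0.09741282 0.45211748]
```

View pics/w0.png

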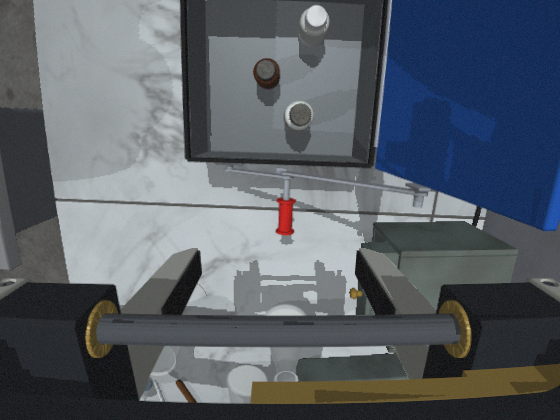

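```bash
python3 - <<'E'
from h import *
c=load('w0');P=cloud(c);f=c['frame'].astype(int)
m=(f[...,0]>140)&(f[...,1]<70)&(f[...,2]<70);m[:180]=0;m[250:]=0
vv,uu=np.where(m);Q=P[m];print(uu.min(),uu.max(),vv.min(),vv.max(),np.percentile(Q,[2,50,98],axis=0).round(4))
def ray(u,v,z):
    a=world(c,u,v,1);o=-c['R'].T@c['t'];d=a-o;return (o+d*(z-o[2])/d[2]).round(4)
k=(vv>206)&(vv<228)
for v in range(200,236,4):
    w=uu[vv==v];print(v,w.min(),w.max(),ray(w.min()-.5,v,.127),ray(w.max()+.5,v,.127),P[v,int(w.mean())].round(4))
for n,u,v in [('FR',184,159),('BR',374,165),('mid',280,162)]: print(n,ray(u,v,.1),P[v,u].round(4))
E
```

```text
277 293 201 234 [[ 6.175e-01 -1.850e-02  1.236e-01]
 [ 6.241e-01  1.000e-04  1.270e-01]
 [ 6.311e-01  1.920e-02  1.311e-01]]Traceback (most recent call last):
  File "<stdin>", line 9, in <module>
    return umr_minimum(a, axis, None, out, keepdims, initial, where)
ValueError: zero-size array to reduction operation minimum which has no identity
```

```bash
python3 - <<'E'
from h import *
c=load('w0');f=c['frame'][135:245,160:440,::-1]
cv2.imwrite('pics/w0c.png',cv2.resize(f,None,fx=2.85,fy=2.85,interpolation=cv2.INTER_CUBIC))
P=cloud(c);Z=P[...,2]
# right wall rim top: points with z ~ .1
m=(abs(Z-.1)<.006);m[:130]=0;m[175:]=0;Q=P[m];print(len(Q))
# outer edge: for x bins, min y
xs=np.arange(.52,.72,.02);ys=[Q[abs(Q[:,0]-x)<.01][:,1].min() if (abs(Q[:,0]-x)<.01).any() else np.nan for x in xs];print(np.c_[xs,ys].round(4)); k=np.isfinite(ys);print(np.polyfit(xs[k],np.array(ys)[k],1))
E
```

```text
1374
[[0.52   0.0539]
 [0.54   0.0555]
 [0.56   0.0435]
 [0.58   0.0431]
 [0.6    0.0461]
 [0.62   0.0469]
 [0.64   0.0562]
 [0.66   0.0558]
 [0.68   0.0563]
 [0.7    0.0564]]
[0.03932291 0.02740725]
```

```bash
python3 -m creep '[[[0,0.2,1,-0.7,0,0.6,0],[0,0.2,2,-0.7,0,0.6,0],[0,0.2,2.4,-0.6,0,0.6,0],[0,0.1,2.4,0,0,0,0],[0,0,2.4,0,0,0,0],[0,0,2.2,0,0,0,0],[0,0,2,0,0,0,0],[0,0,0.8,0,0,0,0]]]'
python3 - <<'E'
from h import *
s=st();R=Ro.from_rotvec(s['orientation']).as_matrix();print(R.round(3),np.degrees(np.arctan2(R[1,0],R[0,0])))
c=snap('wrist','w1');P=cloud(c);f=c['frame'].astype(int)
m=(f[...,0]>140)&(f[...,1]<70)&(f[...,2]<70)
n,l,sx,ce=cv2.connectedComponentsWithStats(m.astype(np.uint8))
for i in range(1,n):
    if sx[i,4]>30: print(sx[i],ce[i],np.percentile(P[l==i],[2,50,98],axis=0).round(4))
E
```

```text
t: 2.6
tool_pos: [0.6212, -0.0073, 0.1319]
orientation: [-1.562, 0.011, 0.01]
force: [-0.5, -0.5, 0.2]
opening: 0.0928
t 2.6 p [ 0.6212 -0.0073  0.1319] o [-1.562  0.011  0.01 ] F [-0.54 -0.48  0.2 ] op 0.0928
[[ 1.    -0.014  0.001]
 [-0.001  0.008  1.   ]
 [-0.014 -1.     0.008]] -0.030266098863337143
[ 269  224   34   60 1309] [285.37051184 253.31627196] [[ 0.618  -0.016   0.1238]
 [ 0.6244  0.0018  0.1269]
 [ 0.6313  0.019   0.1307]]
[269 281  33   7 102] [284.62745098 285.15686275] [[ 0.6156 -0.0189  0.1244]
 [ 0.6239 -0.0176  0.1289]
 [ 0.6335 -0.0164  0.1311]]
```

View pics/w1.png

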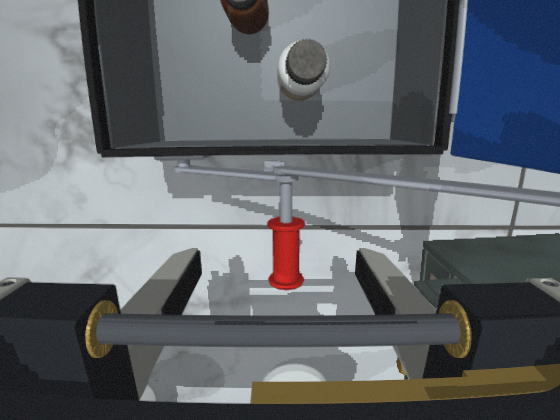

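```bash
python3 -m creep '[[[0,0.3,0.5,0.4,0,0,0],[0,0,0.5,0.35,0,0,0],[0,0,0.4,0,0,0,0],[1,0,0,0,0,0,0],[1,0,0,0,0,0,0],[1,0,0,0,0,0,0],[1,0,0,0,0,0,0],[1,0,0,0,0,0,0]]]' 20
python3 -c "
from h import *
st()"
```

```text
t: 3.45
tool_pos: [0.6263, -0.0004, 0.1207]
orientation: [-1.563, 0.009, 0.005]
force: [0.5, 0.0, -0.3]
opening: 0.0578
t 3.45 p [ 6.263e-01 -4.000e-04  1.207e-01] o [-1.563  0.009  0.005] F [ 0.54  0.05 -0.29] op 0.0578
```

```bash
python3 -m creep '[[[1,-0.2,0.2,0,0,0,0],[1,0,0.15,0,0,0,0],[1,0,0,0,0,0,0],[1,0,0,0,0,0,0],[1,0,0,0,0,0,0],[1,0,0,0,0,0,0],[1,0,0,0,0,0,0],[1,0,0,0,0,0,0]]]'
python3 -c "
from h import *
st()"
```

```text
t: 4.25
tool_pos: [0.625, -0.0005, 0.117]
orientation: [-1.563, 0.007, 0.003]
force: [2.7, -0.0, -1.6]
opening: 0.0154
t 4.25 p [ 6.25e-01 -5.00e-04  1.17e-01] o [-1.563  0.007  0.003] F [ 2.67 -0.03 -1.59] op 0.0154
```

```bash
python3 -m creep '[[[1,-0.33,-0.45,0,0,0,0],[1,-0.36,-0.43,0,0,0,0],[1,-0.39,-0.4,0,0,0,0],[1,-0.41,-0.37,0,0,0,0],[1,-0.44,-0.34,0,0,0,0],[1,-0.46,-0.31,0,0,0,0],[1,-0.48,-0.28,0,0,0,0],[1,-0.5,-0.25,0,0,0,0]]]'
cat >> h.py <<'E'
def circ(cx=.5587,cz=.0723):
    s=st();d=s['tool_pos'][[0,2]] if hasattr(s['tool_pos'],'shape') else np.array([s['tool_pos'][0],s['tool_pos'][2]])
    d=d-[cx,cz];print('ang',np.degrees(np.arctan2(d[1],d[0])).round(2),'r',np.hypot(*d).round(4),'dq',np.round(s['dq'],3))
E
python3 -c "
from h import *
circ()"
```

```text
t: 5.05
tool_pos: [0.5916, -0.0007, 0.1479]
orientation: [-1.563, 0.002, -0.002]
force: [5.6, 0.4, -4.3]
opening: 0.0156
t 5.05 p [ 0.5916 -0.0007  0.1479] o [-1.563  0.002 -0.002] F [ 5.6   0.37 -4.31] op 0.0156
ang 66.47 r 0.0825 dq [-0.007 -0.166  0.134 -0.     0.027 -0.008]
```

```bash
python3 -m creep '[[[1,-0.52,-0.19,0,0,0,0],[1,-0.53,-0.15,0,0,0,0],[1,-0.54,-0.11,0,0,0,0],[1,-0.55,-0.07,0,0,0,0],[1,-0.55,-0.04,0,0,0,0],[1,-0.56,0,0,0,0,0],[1,-0.56,0.04,0,0,0,0],[1,-0.55,0.08,0,0,0,0]]]'
python3 -c "
from h import *
circ()
c=snap('wrist','w2');snap('top','t2')"
```

```text
t: 5.85
tool_pos: [0.5498, -0.001, 0.1559]
orientation: [-1.564, -0.009, -0.014]
force: [8.2, -0.1, -3.4]
opening: 0.0155
t 5.85 p [ 0.5498 -0.001   0.1559] o [-1.564 -0.009 -0.014] F [ 8.25 -0.1  -3.39] op 0.0155
ang 96.09 r 0.084 dq [-0.013 -0.158  0.166  0.002 -0.036 -0.012]
```

View pics/w2.png

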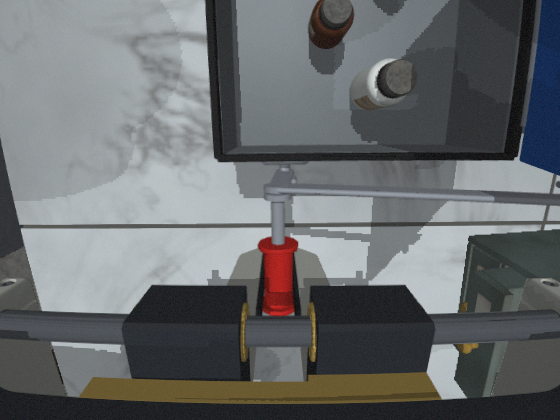

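```bash
python3 -m creep '[[[1,-0.55,0.11,0,0,0,0],[1,-0.55,0.15,0,0,0,0],[1,-0.54,0.19,0,0,0,0],[1,-0.53,0.22,0,0,0,0],[1,-0.51,0.26,0,0,0,0],[1,-0.49,0.29,0,0,0,0],[1,-0.47,0.33,0,0,0,0],[1,-0.45,0.36,0,0,0,0]]]'
python3 -c "
from h import *
circ()
c=snap('scene','s3');c=snap('top','t3');P=cloud(c);f=c['frame'].astype(int);b=(f[...,2]>120)&(f[...,0]<70)&(f[...,1]<110); b[:, :200]=0;b[:,300:]=0;b[:130]=0;b[280:]=0;Q=P[b];print(len(Q),np.percentile(Q,[1,50,99],axis=0).round(3));A=np.c_[Q[:,0],np.ones(len(Q))];print(np.polyfit(Q[:,0],Q[:,2],1))
cv2.imwrite('pics/t3c.png',cv2.resize(c['frame'][110:280,170:380,::-1],None,fx=3.5,fy=3.5,interpolation=cv2.INTER_CUBIC))"
```

```text
t: 6.75
tool_pos: [0.5172, -0.0014, 0.1456]
orientation: [-1.566, -0.032, -0.037]
force: [5.4, 1.2, 5.5]
opening: 0.0155
t 6.75 p [ 0.5172 -0.0014  0.1456] o [-1.566 -0.032 -0.037] F [5.39 1.21 5.53] op 0.0155
ang 119.52 r 0.0842 dq [-0.009 -0.115  0.142  0.003 -0.074 -0.01 ]
801 [[0.565 0.06  0.118]
 [0.633 0.166 0.205]
 [0.722 0.266 0.267]]
[-1.42079109  1.1057354 ]
```

View pics/t3c.png

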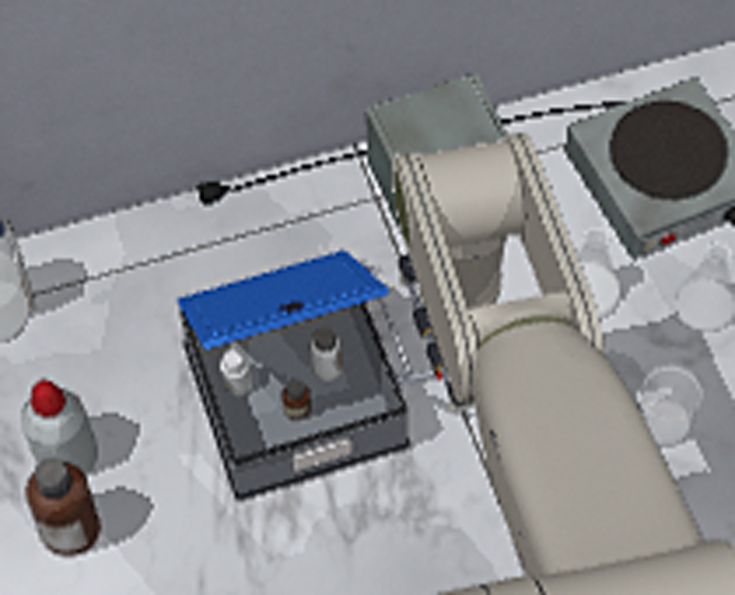

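```bash
python3 - <<'E'
from h import *
from scipy.optimize import least_squares as L
p=np.array([(.625,.117),(.5916,.1479),(.5498,.1559),(.5172,.1456)])
for r in(.08,None):
    g=(lambda q:np.hypot(*(p-q[:2]).T)-.08) if r else (lambda q:np.hypot(*(p-q[:2]).T)-q[2])
    s=L(g,[.558,.072,.08]);print(s.x,s.fun)
s=st();R=Ro.from_rotvec(s['orientation']).as_matrix();print(R.round(3))
# desired R: x=(1,0.012,0), y=(0,0,-1)
D=np.array([[1,0,0],[.012,0,1],[0,-1,0]]);print(np.degrees(Ro.from_matrix(R.T@D).as_rotvec()))
E
```

```text
[0.55639129 0.0760271  0.08      ] [-8.79626298e-05  3.35374201e-05  1.44402989e-04 -1.47976466e-04]
[0.55659734 0.07679075 0.07932331] [ 2.21858687e-05 -6.60575128e-05  7.74332173e-05 -3.35615725e-05]
t 6.85 p [ 0.5167 -0.0014  0.1453] o [-1.566 -0.032 -0.036] F [3.8  0.12 4.04] op 0.0152
[[ 0.999  0.043  0.003]
 [-0.003  0.005  1.   ]
 [ 0.043 -0.999  0.005]]
[-0.2740151  -0.51324402  2.478289  ]
```

```bash
python3 -m creep '[[[1,-0.44,0.24,0,0,0,0.3],[1,-0.42,0.26,0,0,0,0.3],[1,-0.4,0.29,0,0,0,0.3],[1,-0.39,0.31,0,0,0,0.3],[1,-0.37,0.33,0,0,0,0.3],[1,-0.35,0.35,0,0,0,0.3],[1,-0.33,0.36,0,0,0,0.3],[1,-0.31,0.38,0,0,0,0.3]]]'
python3 -c "
from h import *
circ(.5564,.076)
c=snap('top','t4');P=cloud(c);f=c['frame'].astype(int);b=(f[...,2]>120)&(f[...,0]<70)&(f[...,1]<110); b[:, :200]=0;b[:,300:]=0;b[:130]=0;b[280:]=0;Q=P[b];print(len(Q),np.percentile(Q,[1,50,99],axis=0).round(3));print(np.polyfit(Q[:,0],Q[:,2],1))"
```

```text
t: 7.65
tool_pos: [0.499, -0.0016, 0.1314]
orientation: [-1.567, -0.026, -0.03]
force: [2.8, 0.5, 8.3]
opening: 0.0154
t 7.65 p [ 0.499  -0.0016  0.1314] o [-1.567 -0.026 -0.03 ] F [2.82 0.48 8.33] op 0.0154
ang 136.03 r 0.0798 dq [-0.    -0.014  0.05  -0.002 -0.019 -0.002]
1501 [[0.533 0.06  0.109]
 [0.619 0.165 0.171]
 [0.724 0.265 0.22 ]]
[-1.18436512  0.90737777]
```

```bash
python3 -m creep '[[[1,-0.4,0.4,0,0,0,0.3],[1,-0.39,0.43,0,0,0,0.3],[1,-0.37,0.45,0,0,0,0.3],[1,-0.35,0.46,0,0,0,0.3],[1,-0.33,0.47,0,0,0,0.3],[1,-0.31,0.48,0,0,0,0.3],[1,-0.29,0.49,0,0,0,0.3],[1,-0.27,0.5,0,0,0,0.3]]]'
cat >> h.py <<'E'
def lid(n):
    c=snap('top',n);P=cloud(c);f=c['frame'].astype(int);b=(f[...,2]>120)&(f[...,0]<70)&(f[...,1]<110); b[:, :200]=0;b[:,300:]=0;b[:130]=0;b[280:]=0;Q=P[b]
    print(len(Q),np.percentile(Q,[1,50,99],axis=0).round(3))
    fr=Q[Q[:,0]<Q[:,0].min()+.03];ba=Q[Q[:,0]>Q[:,0].max()-.03];print('front z',np.median(fr[:,2]),'back z',np.median(ba[:,2]))
E
python3 -c "
from h import *
circ(.5564,.076);lid('t5')"
```

```text
t: 8.5
tool_pos: [0.4858, -0.0018, 0.1125]
orientation: [-1.569, -0.021, -0.025]
force: [-1.1, 1.0, 18.1]
opening: 0.0157
t 8.5 p [ 0.4858 -0.0018  0.1125] o [-1.569 -0.021 -0.025] F [-1.08  0.96 18.14] op 0.0157
ang 152.7 r 0.0795 dq [-0.001  0.005  0.035 -0.003 -0.032 -0.001]
2166 [[0.507 0.059 0.105]
 [0.611 0.164 0.129]
 [0.722 0.265 0.154]]
front z 2.0085601547786176 back z 0.11260476046288936
```

```bash
python3 -m creep '[[[1,0.05,-0.1,0,0,0,0],[0.5,0,0,0,0,0,0],[0.5,0,0,0,0,0,0],[0.5,0,0,0,0,0,0],[0.5,0,0,0,0,0,0],[0.5,0,0,0,0,0,0],[0.5,0,-1,0,0,0,0],[0.5,0,-2,0,0,0,0]]]'
python3 -c "
from h import *
st();lid('t6')
c=load('t6');P=cloud(c)
im=c['frame'][110:280,170:380,::-1]
cv2.imwrite('pics/t6c.png',cv2.resize(im,None,fx=3.5,fy=3.5,interpolation=cv2.INTER_CUBIC))"
```

```text
t: 9.35
tool_pos: [0.4805, -0.0014, 0.1427]
orientation: [-1.568, -0.014, -0.018]
force: [0.8, -1.0, -0.5]
opening: 0.0465
t 9.35 p [ 0.4805 -0.0014  0.1427] o [-1.568 -0.014 -0.018] F [ 0.75 -0.97 -0.55] op 0.0465
2176 [[0.507 0.059 0.104]
 [0.612 0.164 0.128]
 [0.723 0.264 0.15 ]]
front z 2.0085601547786176 back z 0.11064864282085518
```

View pics/t6c.png

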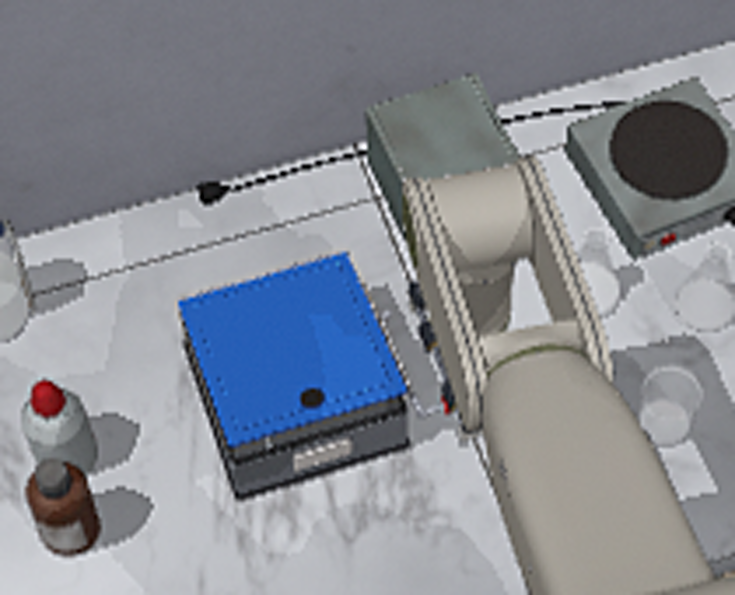

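```bash
python3 - <<'E'
from h import *
c=load('t6');P=cloud(c);f=c['frame'].astype(int)
Q=P[215:232,250:268][f[215:232,250:268].max(-1)<70];print(len(Q),np.median(Q,0),Q[:,:2].min(0),Q[:,:2].max(0))
m=(f[...,2]>120)&(f[...,0]<70)&(f[...,1]<110)&(c['depth']>0);m[:,:200]=0;m[:,300:]=0;m[:130]=0;m[280:]=0
q=P[m];q=q[(q[:,1]>.08)&(q[:,1]<.24)&(q[:,0]>.53)&(q[:,0]<.70)];k=np.polyfit(q[:,0],q[:,2],1);print(k,np.polyval(k,[.506,.53,.726]))
s=st();R=Ro.from_rotvec(s['orientation']).as_matrix();print(R.round(3))
E
```

```text
27 [0.53553215 0.15937276 0.140294  ] [0.52012294 0.15029132] [0.57742083 0.17167856]
[-0.13860628  0.21262027] [0.14248549 0.13915894 0.11199211]
t 9.4 p [ 0.4828 -0.0017  0.1471] o [-1.569 -0.019 -0.022] F [1.35 0.13 3.56] op 0.0459
[[ 1.     0.026  0.002]
 [-0.002  0.002  1.   ]
 [ 0.026 -1.     0.002]]
```

```bash
python3 -m creep '[[[0.5,0,-2,0,0,0,0],[0.5,0,-2.5,0,0,0,0.4],[1,0.5,-2.5,1,0,0,0.4],[1,1,-1,3,0,0,0.4],[1,1,0,3.5,0,0,0.3],[1,1,0,3.5,0,0,0],[1,1,0,3.5,0,0,0],[1,0.5,0,1.5,0,0,0]]]' 20
python3 -c "
from h import *
s=st();print(Ro.from_rotvec(s['orientation']).as_matrix().round(3))"
```

```text
t: 10.2
tool_pos: [0.5353, 0.1612, 0.2364]
orientation: [-1.569, 0.0, -0.013]
force: [-0.1, -0.4, 0.1]
opening: 0.0034
t 10.2 p [0.5353 0.1612 0.2364] o [-1.569  0.    -0.013] F [-0.13 -0.41  0.06] op 0.0034
[[ 1.     0.008  0.008]
 [-0.008  0.002  1.   ]
 [ 0.008 -1.     0.002]]
```

```bash
python3 -m creep '[[[1,-0.1,1.2,-0.1,0,0,0],[1,0,1.5,0,0,0,0],[1,0,1.5,0,0,0,0],[1,0,1.3,0,0,0,0],[1,0,0.8,0,0,0,0],[1,0,0.4,0,0,0,0],[1,0,0,0,0,0,0],[1,0,0,0,0,0,0]]]' 20
python3 -c "
from h import *
st();snap('wrist','w7')"
```

```text
t: 11.0
tool_pos: [0.5329, 0.1563, 0.161]
orientation: [-1.572, 0.005, -0.011]
force: [-0.4, -0.3, 0.1]
opening: 0.0002
t 11.0 p [0.5329 0.1563 0.161 ] o [-1.572  0.005 -0.011] F [-0.38 -0.34  0.08] op 0.0002
```

View pics/w7.png

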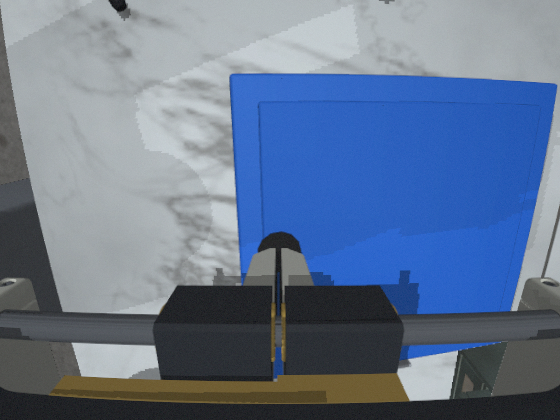

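```bash
python3 -m creep '[[[1,0,0.2,0.15,0,0,0],[1,0,0.2,0.15,0,0,0],[1,0,0.2,0.1,0,0,0],[1,0,0.2,0,0,0,0],[1,0,0.2,0,0,0,0],[1,0,0.2,0,0,0,0],[1,0,0.2,0,0,0,0],[1,0,0.2,0,0,0,0]]]'
python3 -m creep '[[[1,-0.02,0.2,0,0,0,0],[1,-0.02,0.2,0,0,0,0],[1,-0.02,0.2,0,0,0,0],[1,-0.02,0.2,0,0,0,0],[1,-0.02,0.2,0,0,0,0],[1,-0.02,0.2,0,0,0,0],[1,-0.02,0.2,0,0,0,0],[1,-0.02,0.2,0,0,0,0]]]'
```

```text
t: 11.85
tool_pos: [0.5346, 0.1615, 0.147]
orientation: [-1.57, 0.001, -0.013]
force: [-1.8, -0.2, 3.4]
opening: 0.001
t: 12.65
tool_pos: [0.5326, 0.1615, 0.1295]
orientation: [-1.57, 0.002, -0.013]
force: [-2.2, 0.1, 3.1]
opening: 0.0006
```

```bash
python3 -m creep '[[[1,-0.02,0.1,0,0,0,0],[1,-0.02,0.1,0,0,0,0],[1,-0.02,0.1,0,0,0,0],[1,0,0.1,0,0,0,0],[1,0,0.1,0,0,0,0],[1,0,0.1,0,0,0,0],[1,0,0.1,0,0,0,0],[1,0,0.1,0,0,0,0]]]'
```

```text
t: 13.45
tool_pos: [0.5322, 0.1616, 0.1221]
orientation: [-1.57, 0.002, -0.013]
force: [-6.5, -0.9, 11.3]
opening: 0.0006
```

```bash
python3 -m creep '[[[1,-0.05,0,0,0,0,0],[1,-0.05,0,0,0,0,0],[1,0,0,0,0,0,0],[1,0,0,0,0,0,0],[1,0,0,0,0,0,0],[1,0,0,0,0,0,0],[1,0,0,0,0,0,0],[1,0,0,0,0,0,0]]]'; python3 -c "
from h import *
st()"
```

```text
t: 14.25
tool_pos: [0.5319, 0.1616, 0.1227]
orientation: [-1.57, 0.0, -0.015]
force: [-1.6, -0.2, 2.9]
opening: 0.0003
t 14.25 p [0.5319 0.1616 0.1227] o [-1.57   0.    -0.015] F [-1.61 -0.15  2.88] op 0.0003
```

```bash
python3 -m creep '[[[1,-0.02,0.08,0,0,0,0],[1,-0.02,0.07,0,0,0,0],[1,-0.01,0.07,0,0,0,0],[1,0,0.07,0,0,0,0],[1,0,0.07,0,0,0,0],[1,0,0.07,0,0,0,0],[1,0,0.07,0,0,0,0],[1,0,0.07,0,0,0,0]]]'
```

```text
t: 15.05
tool_pos: [0.5319, 0.1617, 0.1224]
orientation: [-1.57, -0.001, -0.016]
force: [-4.5, -1.4, 8.4]
opening: 0.0002
```

```bash
python3 -m creep '[[[1,0,0.08,0,0,0,0],[1,0,0.08,0,0,0,0],[1,0,0.08,0,0,0,0],[1,0,0.08,0,0,0,0],[1,0,0.08,0,0,0,0],[1,0,0.08,0,0,0,0],[1,0,0.08,0,0,0,0],[1,0,0.08,0,0,0,0]]]'
python3 -m creep '[[[1,0,0.08,0,0,0,0],[1,0,0.08,0,0,0,0],[1,0,0.08,0,0,0,0],[1,0,0.08,0,0,0,0],[1,0,0.08,0,0,0,0],[1,0,0.08,0,0,0,0],[1,0,0.08,0,0,0,0],[1,0,0.08,0,0,0,0]]]'
```

```text
t: 15.85
tool_pos: [0.5319, 0.1617, 0.1224]
orientation: [-1.571, -0.002, -0.016]
force: [-5.4, -1.3, 9.9]
opening: 0.0009
t: 16.65
tool_pos: [0.5319, 0.1617, 0.1224]
orientation: [-1.571, -0.003, -0.016]
force: [-4.7, -1.2, 9.9]
opening: 0.0006
```

```bash
python3 -m creep '[[[1,0,0,0,0,0,0],[1,0,-0.1,0,0,0,0],[1,0,-0.3,0,0,0,0],[1,0,-1,0,0,0,0],[1,0,-2,0,0,0,0],[1,0,-3,0,0,0,0],[1,0,-3,0,0,0,0],[1,0,-2,0,0,0,0]]]'
python3 -m creep '[[[1,0,-2,0,0,0,0],[1,0,-2,-2,0,0,0],[1,0,0,-4,0,0,0],[1,0,0,-4,0,0,0],[1,0,0,-4,0,0,0],[1,0,0,-3,0,0,0],[1,0,0,0,0,0,0],[1,0,0,0,0,0,0]]]'
python3 - <<'E'
from h import *
st();c=snap('top','t8');P=cloud(c);f=c['frame'].astype(int)
m=(f[...,2]>120)&(f[...,0]<70)&(f[...,1]<110)&(c['depth']>0);m[:,:200]=0;m[:,300:]=0;m[:130]=0;m[280:]=0
q=P[m];q=q[(q[:,1]>.08)&(q[:,1]<.24)&(q[:,0]>.53)&(q[:,0]<.70)];k=np.polyfit(q[:,0],q[:,2],1);print(len(q),k,np.polyval(k,[.506,.53,.726]))
cv2.imwrite('pics/t8c.png',cv2.resize(c['frame'][110:280,170:380,::-1],None,fx=3.5,fy=3.5,interpolation=cv2.INTER_CUBIC))
E
```

```text
t: 17.45
tool_pos: [0.5276, 0.1611, 0.237]
orientation: [-1.573, 0.004, -0.009]
force: [0.6, -0.2, -0.3]
opening: 0.0002
t: 18.25
tool_pos: [0.5283, -0.0134, 0.2904]
orientation: [-1.571, -0.009, -0.018]
force: [-0.8, 1.5, -0.3]
opening: 0.0004
t 18.25 p [ 0.5283 -0.0134  0.2904] o [-1.571 -0.009 -0.018] F [-0.8   1.5  -0.29] op 0.0004
1408 [0.00560408 0.10713525] [0.10997092 0.11010542 0.11120382]
```

View pics/t8c.png

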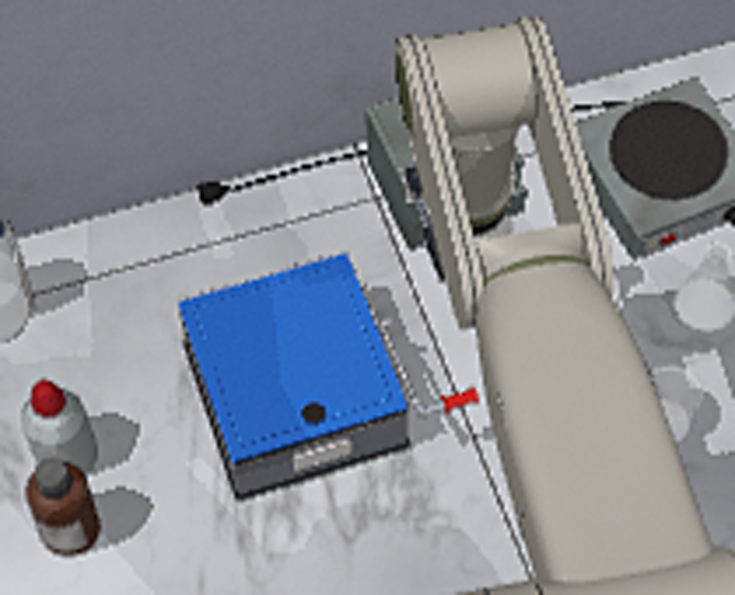

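```bash
python3 -c "
from h import *
print(robot.close_job())"
```

```text
the job is handed in; nothing more can be done
None
```

The case is shut and the job is handed in at about 18 s, well inside the 58 s limit. I gripped the red spool and took it up and over its 80 mm circle to its stiff end. That unlocked the stay and drew the lid most of the way down. With the fingers closed, I then pushed the lid down at the black spot at about 20 mm/s, slowing to 10 mm/s near the end.

- **Press:** I held it on the gasket for about 1.6 s at 10 to 11 N (about 10 N of that vertical). The highest reading while pushing the lid was about 13 N. These are readings at the end of each 0.8 s call, not a continuous record.
- **Lid:** After letting go, the top camera puts the front edge at about z = 110 mm and the hinge side at 111 mm, so it is level to within a millimetre or so and stayed down.
- **Stay:** The spool lies forward in the folded position. I did not measure the knee angle itself.
- **Surroundings:** The wash bottle and amber bottle look unmoved, and the arm stood clear at z = 0.29 m. The vials are hidden under the lid, and the beaker and weighing bottle were not checked at the end; nothing the robot did came near any of them.

Two things did not match exactly:
- The circle I fitted to the spool's motion was about 4 mm higher than the one I set from the first grasp, which did no harm.
- The lid was about 0.14 rad open when I let go of the spool, against the stated 0.1.

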